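# Break the hood stay and close the trimmer's guard hood

### The arm

A 6-joint arm with a two-finger parallel gripper is mounted at the origin on the work surface. World frame = base frame: x ahead of the robot, y to its left, z up, the work surface at z = 0. Lengths are in m, angles in rad, forces in N, time in s.
With the tool pointing down it reaches from about 0.35 to 0.775 m from the base axis. Payload 7.3 kg.
Tool frame: the origin (TCP) lies midway between the tips of the shut fingers; the grasp point (between the pads) lies 19 mm behind it (robot.grip_depth is the z of the grasp point in the tool frame, in m); z points along the fingers, y is the line along which they close (so a half turn about z gives the same grasp; the last joint's range is limited). The gripper opens to 92 mm and grips with 3 to 60 N. Pads are 19 mm wide; open, the fingers measure 130 mm over their backs; the gripper's body (75 mm by 190 mm) begins 47 mm behind the grasp point.
Start: joints at [1.176, 0.342, 1.524, -0, 1.275, -0.146], TCP at [0.129, 0.509, 0.227] pointing down, gripper open.
Joint ranges: [-2.53, 2.53], [-0.77, 2.02], [0.04, 2.7], [-1, 4.14], [0.28, 2.66], [-3.11, 3.11]. Speed limits (rad/s): [2.57, 2.57, 3.14, 3.14, 3.14, 3.14].

### API

Orientations are given as [roll, pitch, yaw] about the fixed x, y, z axes, in that order (R = Rz(yaw) Ry(pitch) Rx(roll)).
In Python, from cell import robot, viewer gives the robot as it stands.
- The arm moves only by the tool step_arm, never from a script. Its argument "increments" is a list of rows, each an object with "delta_pos": the shift along the tool's x, y, z in cm, a list of three; "dr": the turn, a rotation vector about the tool's x, y, z in degrees, a list of three; "fingers": the closure, from -1 (fully open) to 1 (shut), so that 0 is half open. In form: [{"delta_pos": [tx, ty, tz], "dr": [wx, wy, wz], "fingers": fingers}, ...]. A call has exactly 5 rows; each row is the pose to reach, as a shift and turn from the pose commanded when the call began, along the tool's axes at that moment; what a row does not reach only later rows make up. A row lasts 1/8 s, in which the tool goes at most 62.5 mm and 10.7 degrees, less where a joint would pass 70% of its speed; a pose out of reach is approached as far as the arm can. A call with a gripper value outside its range is refused whole. The fingers move at their own pace and stop on an object; "newtons" is the grip in N (left out, the last holds). Time passes only in rows, so rows that repeat a pose let the fingers close, or fill a call up. It gives the time, the measured TCP pose, the force, the opening and the grip force at its end, in the units of the state.
- robot.observe(): the state, without advancing time (a new reading comes with each control period).
- viewer.read_camera(name): name is "side" or "top"; returns the picture (480x640x3 uint8, red, green, blue); there is no depth.
- viewer.camera_params(name): a dict with "K" (3x3 intrinsics, pixels), "T" (4x4, takes a point from camera to world coordinates). Camera axes: x right, y down, z forward; pixel columns grow to the right and rows downward; lengths in m; the calibration is good to about 2 mm. A picture is of the moment at which its call begins. camera_params takes no time and is no camera call.
- robot.hand_in(): hands the job in; it is judged then, once.
The state is a dict: "time": time; "qpos": joint angles; "qvel": joint speeds; "joint_efforts": joint torques, N m; "tool_pos": TCP position; "tool_rot": TCP orientation; "contact_force": force on the tool from outside, world axes, zero at the start; "torque": the same for the moment, N m; "opening": finger opening in m; "grip_force": force on a finger pad.
Only numpy, scipy, OpenCV 4.12 (cv2) and the standard library are available. Lean on these libraries where they do the work, as an engineer would, in place of code of your own. Each camera call takes 0.05 s, during which the arm holds its last target. There are 200 camera calls.

### The job

The guard hood of the blue lead trimmer is propped open by a folding stay that is locked straight. Break the stay by pressing its knuckle back and down towards the hood's hinge, then lower the hood gently until it is fully shut on the machine, slowly, over a second or two, never letting it drop or slam. Leave the other things on the bench where they are.

Things in the scene. Friction and masses are not known exactly. Their poses are not given: they have to be found in the camera images.
- machine: Blue lead trimmer, fixed: an open-topped well 240 mm deep (x), 260 wide (y), rim 110 mm above the bench, with a steel rotor inside and a motor housing 100 mm high along its left side (y 130 to 220 mm). Origin: centre of the well's underside, on the bench. +x points from the front (robot's side) to the hood's hinge, +y left, +z up.
- hood (a joint): Hood angle, rad: 0 = propped open, sloping up 0.84 rad (48 deg) from the hinge towards the robot; grows as it closes; about 0.835 = shut, level on the rim. Slope from level = 0.84 minus this value. Stiff hinge friction: once the stay is broken the hood stays where it is left, and 2 to 8 N down on its front rail lowers it. It cannot be lowered while the stay is locked.
- hood_hinge (a point): Point on the hood's hinge axis, mid-width, at machine x = +115, z = 115 mm; the axis is the machine's y. Turns with the hood: x runs in the hood from front rail to hinge, z is the normal of its outer face. The hood is a clear plastic panel in a frame of 10 mm thick aluminium bars, 260 mm wide, reaching 235 mm from the hinge, mid-plane through the axis; 0.5 kg.
- hood_lip (a point): Middle of the outer (upper) face of the hood's front rail, an aluminium bar 30 mm wide and 260 mm long: 220 mm from the hinge, 5 mm outside the hood's mid-plane. The place to push the hood down, from over its top: open, this face looks up and away from the robot. About 0.28 m above the bench when open, 0.12 m when shut.
- knuckle_mid (a point): Centre of the stay's knuckle: a steel barrel 24 mm in diameter, 42 mm long, level along the machine's y; when locked at machine x = -24, y = +70, z = 158 mm. The open hood overhangs it: come from the front with the tool tilted 35 to 50 deg from vertical, fingers pointing away from the robot and down. Press 40 deg below level, 5 to 10 N; 25 mm of travel breaks it.
- stay_foot (a point): Pivot of the stay's lower link on a bracket in the well, machine x = -60, y = +70, z = 105 mm. The stay is two flat steel links 64 mm long, 14 mm wide, hinged at the knuckle; the upper one runs up to the underside of the hood, 130 mm from its hinge. Locked, they stand in line, bowed 5 mm towards the front against a stop; past straight, the knuckle folds back and down into the well.
- knuckle (a joint): Fold of the stay in rad: 0 = locked against its stop, 0.16 = exactly straight, greater = broken and folding (0.7 to 0.9 after pressing the knuckle 25 mm); about 2.6 when the hood is shut.
- capacitor: Bystander: black cylinder 44 mm across, 65 mm high, standing on the motor housing. Origin at its underside.
- red_bin: Bystander: open red plastic bin 150 x 110 x 65 mm, to the right of the machine. Origin at its underside.
- screwdriver: Bystander: 150 mm screwdriver lying on the bench close before the machine, to the left. Origin at its middle, underside.
- jar: Bystander: jar 64 mm across, 85 mm high, left of the motor housing. Origin at its underside.
- reel: Bystander: cardboard disc reel 120 mm across, 16 mm thick, flat on the bench, right of the machine, behind the red bin. Origin at its underside.
- parts_tray: Bystander: low grey divided tray 150 x 110 x 28 mm, left of the machine, in front of the jar. Origin at its underside.
- wrench: Bystander: 150 mm wrench lying on the bench close before the middle of the machine. Origin at its middle, underside.

How it is judged:
By the outcome, as a careful person would: the job done as asked, in the order asked, and still so for the second after the job is handed in, with the robot touching nothing.
It also fails if it takes over 50 s, if anything falls off the work surface, if the arm or the gripper's body presses on something with over 40 N, if the wrist force passes 120 N, or if a joint passes its speed limit or range.

## Working session

There is one attempt and no reset: what is moved stays moved. The work goes in short steps, Python scripts to look and compute and a tool call to move; the robot and the scene stay as the last step left them, time stands still between calls to the robot, and variables do not carry over. Pictures are saved under pics/ and viewed, at most 10 in all, crops included, and the job is handed in when it is done.

Besides the shell and the picture viewer there is one more tool, called after "Call:" as name(argument=value, ...), one argument or row to a line, values as JSON. step_arm: Moves the arm, as the interface text tells. Its arguments: {"type":"object","properties":{"increments":{"type":"array"},"newtons":{"type":"number"}},"required":["increments"]}

```bash
mkdir -p pics; ls; python3 - <<'E'
from cell import robot, viewer
import cv2,numpy as np
for n in("side","top"):
    im=viewer.read_camera(n); cv2.imwrite(f"pics/{n}0.png",im[...,::-1])
    p=viewer.camera_params(n); print(n,np.round(p["K"],1).tolist(),np.round(p["T"],3).tolist())
print(robot.observe())
E
```

```text
pics
side [[599.1, 0.0, 320.1], [0.0, 599.1, 231.9], [0.0, 0.0, 1.0]] [[-0.98, -0.152, 0.128, 0.368], [-0.198, 0.707, -0.679, 1.066], [0.012, -0.69, -0.723, 1.243], [0.0, 0.0, 0.0, 1.0]]
top [[456.8, 0.0, 326.8], [0.0, 456.8, 238.0], [0.0, 0.0, 1.0]] [[0.014, -0.987, 0.162, 0.417], [-1.0, -0.014, -0.001, 0.077], [0.003, -0.162, -0.987, 1.167], [0.0, 0.0, 0.0, 1.0]]
{'time': 0.1, 'qpos': array([ 1.17603029e+00,  3.42660640e-01,  1.52487875e+00, -3.51155581e-05,
        1.27542038e+00, -1.45986993e-01]), 'qvel': array([-1.07299957e-03, -1.88708339e-03, -2.09604052e-03, -1.56618467e-03,
       -7.49164854e-05, -1.41656701e-04]), 'joint_efforts': array([ 6.69792971e-04, -4.32007492e+01, -2.44694495e+01,  7.17927050e-02,
        5.25894540e-02, -5.30792715e-05]), 'tool_pos': array([0.1291116 , 0.5085139 , 0.22612544]), 'tool_rot': array([-3.14023519e+00, -1.65649906e-04,  2.89282374e+00]), 'contact_force': array([-0.21175159, -0.48842895,  0.37919668]), 'torque': array([0.00822097, 0.02678714, 0.03812015]), 'grip_force': 0.0, 'opening': 0.09174160583709288}
```

View pics/side0.png

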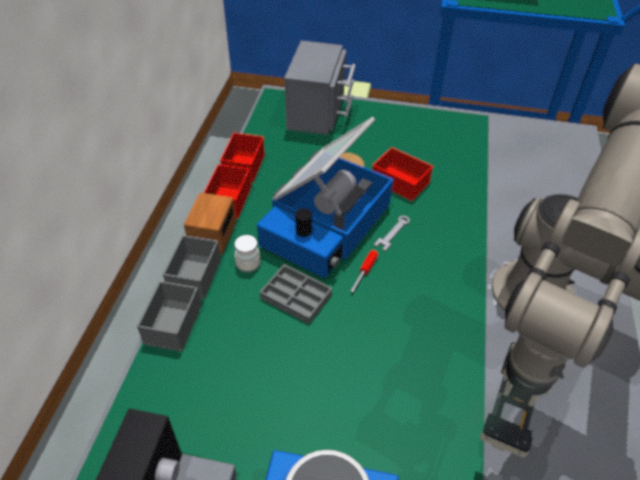

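View pics/top0.png

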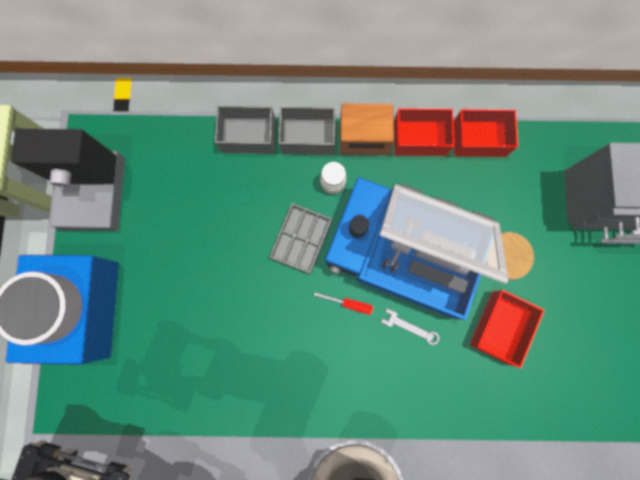

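The side view shows the machine at about (330,210), with the hood open and the stay near (340,195). The top view shows the machine at about (420,245), yawed about -20 deg, with the knuckle near (395,262). I'll zoom in for corners.

```bash
python3 - <<'E'
import cv2,numpy as np
a=cv2.imread("pics/top0.png")[170:330,310:525]; b=cv2.imread("pics/side0.png")[105:285,245:445]
cv2.imwrite("pics/topc.png",cv2.resize(a,None,fx=3.7,fy=3.7,interpolation=2)); cv2.imwrite("pics/sidec.png",cv2.resize(b,None,fx=3.3,fy=3.3,interpolation=2))
E
```

```text
(no output)
```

View pics/topc.png

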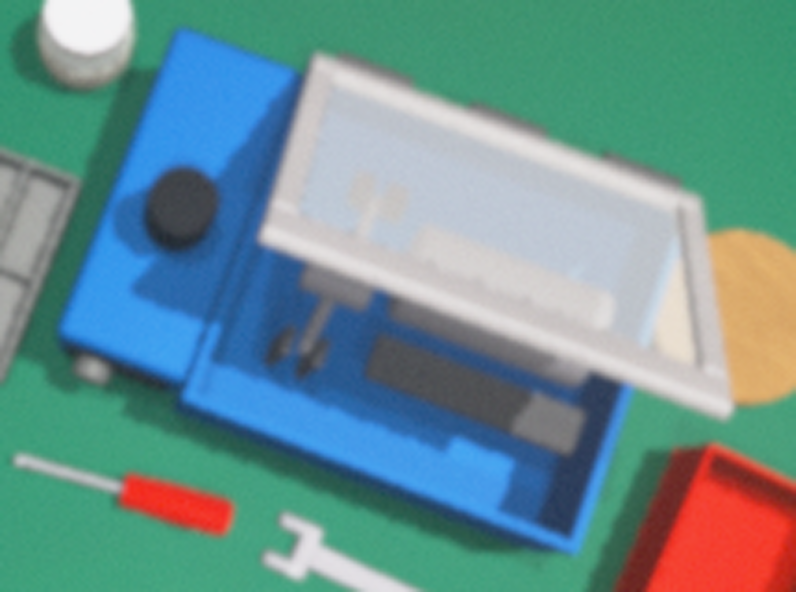

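View pics/sidec.png

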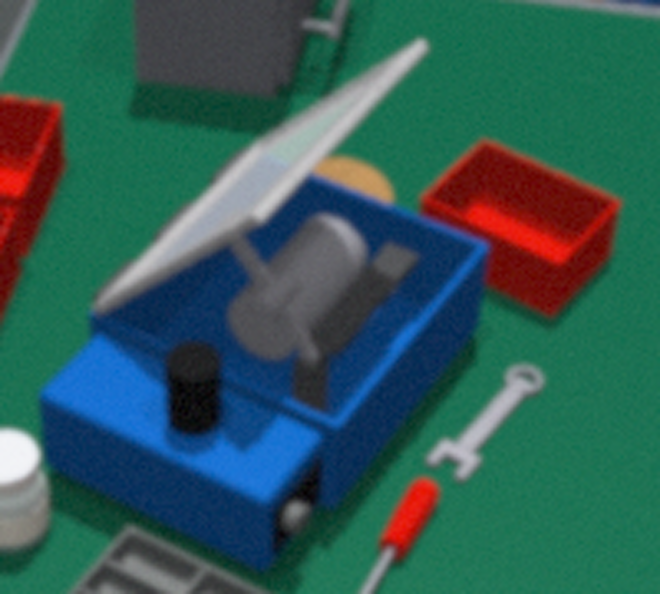

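Zoomed top view: rim front-left corner (183,405), front-right (573,551), housing corners (62,340) and (180,30), hood front corners (262,240) and (728,415). Side crop: rim front corners (335,422) and (490,243), housing front-left top (265,500), hood front-right tip (425,42). Next I'll fit the machine pose to these.

```bash
cat > h.py <<'E'
from cell import robot, viewer
import numpy as np
from scipy.spatial.transform import Rotation as R
P={n:viewer.camera_params(n) for n in("side","top")}
def proj(n,p):
    T=P[n]["T"]; c=(np.asarray(p)-T[:3,3])@T[:3,:3]; q=c@P[n]["K"].T; return q[...,:2]/q[...,2:]
def ray(n,uv,z):
    T=P[n]["T"]; d=T[:3,:3]@np.linalg.solve(P[n]["K"],[*uv,1]); o=T[:3,3]; return o+d*(z-o[2])/d[2]
def tow(m,p): # machine -> world
    c,s=np.cos(m[2]),np.sin(m[2]); p=np.asarray(p); return np.stack([m[0]+c*p[...,0]-s*p[...,1],m[1]+s*p[...,0]+c*p[...,1],p[...,2]],-1)
E
python3 - <<'E'
from h import *
from scipy.optimize import least_squares
t=lambda u,v:((u+.5)/3.7+309.5,(v+.5)/3.7+169.5)
s=lambda u,v:((u+.5)/3.3+244.5,(v+.5)/3.3+104.5)
F=(-.12,.13,.11);G=(-.12,-.13,.11)
print(ray("top",t(183,405),.11),ray("top",t(573,551),.11),ray("side",s(335,422),.11),ray("side",s(490,243),.11))
print(ray("top",t(62,340),.1),ray("top",t(180,30),.1),ray("side",s(265,500),.1),ray("side",s(320,432),.1))
ob=[("top",t(183,405),F),("top",t(573,551),G),("side",s(335,422),F),("side",s(490,243),G)]
f=lambda m:np.concatenate([proj(n,tow(m,p))-uv for n,uv,p in ob])
r=least_squares(f,[.55,-.1,-.4]); print(r.x,r.fun.round(1))
a=.84
def hood(d,y,n): return (.115-d*np.cos(a)+n*np.sin(a)*1,y,.115+d*np.sin(a)+n*np.cos(a))
for nm,p in dict(tipL=hood(.235,.13,.005),tipR=hood(.235,-.13,.005)).items():
    w=tow(r.x,p); print(nm,w,(proj("top",w)-309.5-np.array([0,-140]))*3.7,(proj("side",w)-[244.5,104.5])*3.3)
for nm,p in dict(knuckle=(-.024,.07,.158),foot=(-.06,.07,.105),lip=hood(.22,0,.005),lip70=hood(.22,.07,.005)).items():
    w=tow(r.x,p); print(nm,w,(proj("top",w)-[309.5,169.5])*3.7,(proj("side",w)-[244.5,104.5])*3.3)
E
```

```text
[ 4.95475150e-01 -2.94185942e-04  1.10000000e-01] [ 0.4090526  -0.24092625  0.11      ] [ 0.50129075 -0.00886592  0.11      ] [ 0.40578176 -0.24892163  0.11      ]
[0.53627979 0.07582328 0.1       ] [0.74102903 0.00157466 0.1       ] [0.5412107  0.07476736 0.1       ] [ 0.51228969 -0.00501228  0.1       ]
[ 0.56524073 -0.16476713 -0.3577172 ] [ 0.3 -1.2  1.6  0.8  0.6  2.3 -0.7  0.9]
tipL [ 0.57504169 -0.02964541  0.29332845] [265.36825114 229.09465179] [252.5677167  215.83540558]
tipR [ 0.4840061  -0.27318703  0.29332845] [737.71796588 409.41548464] [420.99588398  40.88327426]
knuckle [ 0.56726954 -0.09079495  0.158     ] [339.60992148 282.69908539] [274.65872297 297.1985325 ]
foot [ 0.53354839 -0.07819002  0.105     ] [306.49282592 347.43578439] [310.71469781 360.86921933]
lip [ 0.53890207 -0.15492177  0.2821588 ] [500.29360576 303.59544863] [329.26186665 131.08649786]
lip70 [ 0.56341165 -0.08935287  0.2821588 ] [375.45940141 256.00559673] [282.81417317 179.1935782 ]
```

```bash
cat >> h.py <<'E'
M=np.array([.5645,-.1645,-.358])
def rot(tilt): # tool y = machine y, z tilted forward from down
    t=np.radians(tilt); z=tow([0,0,M[2]],[np.sin(t),0,-np.cos(t)]); y=tow([0,0,M[2]],[0,1.,0]); return np.stack([np.cross(y,z),y,z],1)
def plan(pm,tilt,base=None):
    o=robot.observe(); A=R.from_euler("xyz",o["tool_rot"]).as_matrix() ; p=o["tool_pos"]
    w=tow(M,pm); d=A.T@(w-p)*100; r=R.from_matrix(A.T@rot(tilt)).as_rotvec(degrees=True)
    print("world",w.round(3),"delta",d.round(2).tolist(),"dr",r.round(1).tolist()); return d,r
def st():
    o=robot.observe(); p=o["tool_pos"]; c,s=np.cos(M[2]),np.sin(M[2]); q=p[:2]-M[:2]
    print("t",round(o["time"],2),"machine tcp mm",(np.array([c*q[0]+s*q[1],-s*q[0]+c*q[1],p[2]])*1000).round(1),"F",np.round(o["contact_force"],1),"q",o["qpos"].round(2))
E
python3 - <<'E'
from h import *
k=np.array([-.024,0.07,.158]); d=np.array([np.sin(np.pi/4),0,-np.cos(np.pi/4)])
st(); plan(k-.15*d,0); plan(k-.15*d,45)
E
```

```text
t 0.1 machine tcp mm [-643.6  477.8  226.1] F [-0.2 -0.5  0.4] q [ 1.18  0.34  1.52 -0.    1.28 -0.15]
world [ 0.467 -0.053  0.264] delta [-46.6, -46.14, -3.74] dr [-0.1, -0.0, 6.3]
world [ 0.467 -0.053  0.264] delta [-46.6, -46.14, -3.74] dr [2.4, -45.0, 6.0]
```

Call:
step_arm(
  increments=[
    {"delta_pos": [-2, -2, -5], "dr": [0, 0, 0], "fingers": 1},
    {"delta_pos": [-6, -6, -9], "dr": [0, 0, 1], "fingers": 1},
    {"delta_pos": [-10, -10, -12], "dr": [0, 0, 3], "fingers": 1},
    {"delta_pos": [-14, -14, -14], "dr": [0, 0, 4], "fingers": 1},
    {"delta_pos": [-18, -18, -15], "dr": [0, 0, 6], "fingers": 1},
  ],
  newtons=20,
)

```text
time: 0.72
tool_pos: [0.2597, 0.2891, 0.3776]
tool_rot: [3.14, 0.001, 2.788]
contact_force: [1.8, 1.0, 0.8]
opening: 0.0463
grip_force: 0.0
```

Call:
step_arm(
  increments=[
    {"delta_pos": [-4, -4, 0], "dr": [0, 0, 0], "fingers": 1},
    {"delta_pos": [-8, -8, 0], "dr": [0, -5, 0], "fingers": 1},
    {"delta_pos": [-12, -12, 0], "dr": [0, -12, 0], "fingers": 1},
    {"delta_pos": [-16, -16, 0], "dr": [0, -19, 0], "fingers": 1},
    {"delta_pos": [-20, -20, 0], "dr": [0, -26, 0], "fingers": 1},
  ],
)

```text
time: 1.35
tool_pos: [0.3778, 0.0321, 0.3768]
tool_rot: [-3.141, 0.458, 2.789]
contact_force: [-0.9, 0.0, -0.8]
opening: 0.0011
grip_force: 0.0
```

```bash
python3 - <<'E'
from h import *
k=np.array([-.024,0.07,.158]); d=np.array([np.sin(np.pi/4),0,-np.cos(np.pi/4)])
st(); plan(k-.10*d,45)
E
```

```text
t 1.35 machine tcp mm [-243.7  118.8  376.8] F [-0.9  0.  -0.8] q [ 0.02 -0.26  1.84 -0.18  1.14 -1.16]
world [ 0.5   -0.066  0.229] delta [-6.79, -4.94, 19.86] dr [0.1, -18.7, 0.3]
```

Call:
step_arm(
  increments=[
    {"delta_pos": [-1.5, -1, 4], "dr": [0, -5, 0], "fingers": 1},
    {"delta_pos": [-3, -2, 8], "dr": [0, -10, 0], "fingers": 1},
    {"delta_pos": [-4.5, -3.5, 13], "dr": [0, -15, 0], "fingers": 1},
    {"delta_pos": [-6, -4.5, 17], "dr": [0, -18.7, 0], "fingers": 1},
    {"delta_pos": [-6.8, -4.9, 19.9], "dr": [0, -18.7, 0], "fingers": 1},
  ],
)

```text
time: 1.98
tool_pos: [0.4989, -0.0542, 0.2442]
tool_rot: [-3.117, 0.747, 2.787]
contact_force: [-0.0, -0.0, 1.0]
opening: 0.0003
grip_force: 0.0
```

```bash
python3 - <<'E'
from h import *
import cv2
k=np.array([-.024,0.07,.158]); d=np.array([np.sin(np.pi/4),0,-np.cos(np.pi/4)])
st(); plan(k-.02*d,45)
a=viewer.read_camera("top")[150:340,290:540,::-1]; b=viewer.read_camera("side")[90:280,240:490,::-1]
cv2.imwrite("pics/p1.png",cv2.resize(np.vstack([a,b]),None,fx=2,fy=1.55) if 0 else cv2.resize(np.hstack([a,b]),(800,304),interpolation=2))
E
```

```text
t 1.98 machine tcp mm [-100.1   80.4  244.2] F [-0. -0.  1.] q [-0.16  0.    2.16 -0.58  0.28 -0.87]
world [ 0.553 -0.086  0.172] delta [0.35, -0.82, 9.51] dr [-1.3, -2.2, 0.2]
```

View pics/p1.png

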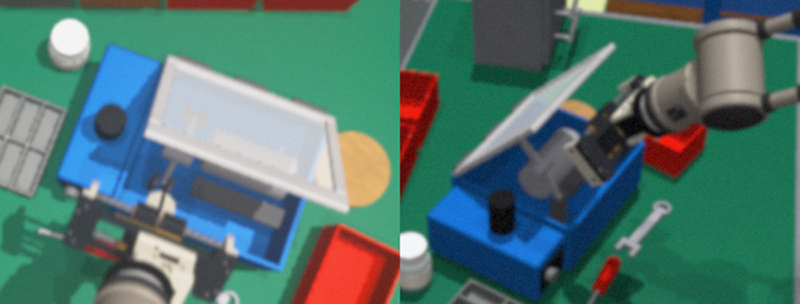

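Left: the hand is in front of the well, with fingers in line with the stay (knuckle at about (178,155)). Right: the gripper is just below and in front of the hood, clear of it. Joint 5 is at its limit (0.28), so I'll use a lower tilt of 37 deg.

```bash
python3 - <<'E'
from h import *
k=np.array([-.024,0.07,.158])
def d(t): t=np.radians(t); return np.array([np.sin(t),0,-np.cos(t)])
plan(k-.05*d(45),37);plan(k-.025*d(45),37)
E
```

```text
world [ 0.533 -0.078  0.193] delta [0.82, -1.08, 6.51] dr [-1.1, 6.1, 0.1]
world [ 0.55  -0.084  0.176] delta [0.73, -1.03, 9.0] dr [-1.1, 6.1, 0.1]
```

Call:
step_arm(
  increments=[
    {"delta_pos": [0.2, -0.3, 1], "dr": [0, 3, 0], "fingers": 1},
    {"delta_pos": [0.4, -0.6, 2.5], "dr": [-1, 6, 0], "fingers": 1},
    {"delta_pos": [0.6, -0.9, 4], "dr": [-1, 6, 0], "fingers": 1},
    {"delta_pos": [0.8, -1.1, 5.5], "dr": [-1, 6, 0], "fingers": 1},
    {"delta_pos": [0.8, -1.1, 6.5], "dr": [-1, 6, 0], "fingers": 1},
  ],
)

```text
time: 2.7
tool_pos: [0.5336, -0.077, 0.1994]
tool_rot: [-3.136, 0.642, 2.786]
contact_force: [-0.0, 0.0, 0.3]
opening: 0.0002
grip_force: 0.0
```

```bash
python3 - <<'E'
from h import *
k=np.array([-.024,0.07,.158])
def d(t): t=np.radians(t); return np.array([np.sin(t),0,-np.cos(t)])
st();plan(k-.014*d(45),37);plan(k+.015*d(45),37)
E
```

```text
t 2.7 machine tcp mm [-59.6  71.1 199.4] F [-0.   0.   0.3] q [-0.24  0.15  2.08 -0.26  0.28 -1.23]
world [ 0.557 -0.087  0.168] delta [-0.17, -0.1, 4.06] dr [-0.2, -0.2, 0.1]
world [ 0.576 -0.094  0.147] delta [-0.59, -0.09, 6.93] dr [-0.2, -0.2, 0.1]
```

Call:
step_arm(
  increments=[
    {"delta_pos": [0, 0, 0.5], "dr": [0, 2, 0], "fingers": 1},
    {"delta_pos": [-0.1, 0, 1.2], "dr": [0, 2, 0], "fingers": 1},
    {"delta_pos": [-0.1, 0, 2], "dr": [0, 2, 0], "fingers": 1},
    {"delta_pos": [-0.1, -0.1, 2.5], "dr": [0, 2, 0], "fingers": 1},
    {"delta_pos": [-0.1, -0.1, 3], "dr": [0, 2, 0], "fingers": 1},
  ],
)

```text
time: 3.32
tool_pos: [0.5511, -0.0846, 0.1769]
tool_rot: [-3.136, 0.606, 2.786]
contact_force: [0.2, 0.0, 0.9]
opening: 0.0006
grip_force: 0.0
```

```bash
python3 - <<'E'
from h import *
k=np.array([-.024,0.07,.158])
def d(t): t=np.radians(t); return np.array([np.sin(t),0,-np.cos(t)])
st();plan(k-.014*d(45),35);plan(k+.015*d(45),35)
E
```

```text
t 3.33 machine tcp mm [-40.5  70.2 176.9] F [0.2 0.  0.9] q [-0.25  0.22  2.04 -0.23  0.28 -1.26]
world [ 0.557 -0.087  0.168] delta [-0.03, -0.01, 1.12] dr [-0.2, -0.3, 0.1]
world [ 0.576 -0.094  0.147] delta [-0.55, -0.0, 3.97] dr [-0.2, -0.3, 0.1]
```

Call:
step_arm(
  increments=[
    {"delta_pos": [0, 0, 0.4], "dr": [0, 1, 0], "fingers": 1},
    {"delta_pos": [-0.1, 0, 0.8], "dr": [0, 1, 0], "fingers": 1},
    {"delta_pos": [-0.1, 0, 1.2], "dr": [0, 2, 0], "fingers": 1},
    {"delta_pos": [-0.2, 0, 1.6], "dr": [0, 2, 0], "fingers": 1},
    {"delta_pos": [-0.3, 0, 2], "dr": [0, 2, 0], "fingers": 1},
  ],
)

```text
time: 3.95
tool_pos: [0.5654, -0.0898, 0.1638]
tool_rot: [-3.137, 0.575, 2.785]
contact_force: [0.2, -0.9, 6.3]
opening: 0.0002
grip_force: 2.2
```

```bash
python3 - <<'E'
from h import *
k=np.array([-.024,0.07,.158])
def d(t): t=np.radians(t); return np.array([np.sin(t),0,-np.cos(t)])
st();plan(k+.015*d(45),33)
E
```

```text
t 3.95 machine tcp mm [-25.3  70.2 163.8] F [ 0.2 -0.9  6.3] q [-0.26  0.27  2.   -0.19  0.31 -1.31]
world [ 0.576 -0.094  0.147] delta [-0.11, -0.02, 2.02] dr [-0.2, -0.1, 0.1]
```

```bash
python3 - <<'E'
from h import *
import cv2
b=viewer.read_camera("side")[120:240,270:420,::-1]; print((proj("side",tow(M,[-.024,.07,.158]))-[270,120])*5)
cv2.imwrite("pics/p2.png",cv2.resize(b,(750,600),interpolation=2))
E
```

```text
[289.88146853 373.32799802]
```

View pics/p2.png

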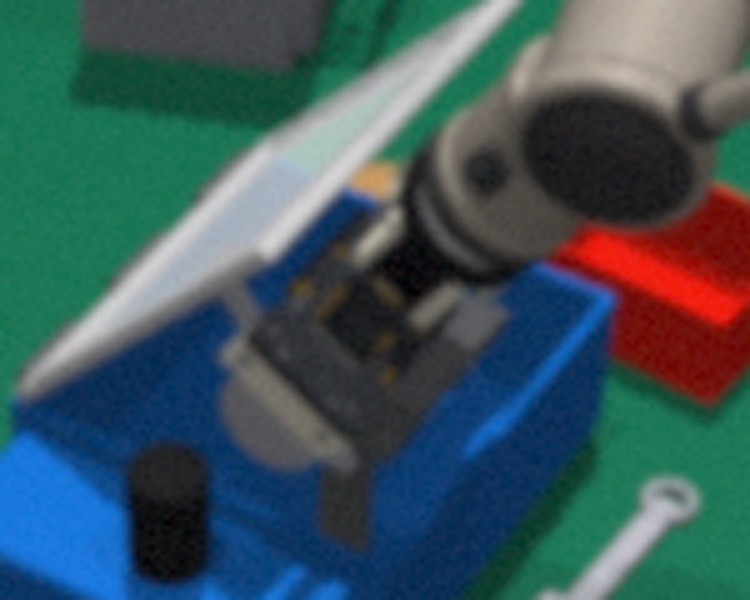

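The gripper covers the knuckle. The hood corner at about (262,255) hasn't moved, so the stay isn't broken yet. The contact geometry fits a tip seated on the barrel, about 6 mm into the travel, so I'll continue along the arc.

Call:
step_arm(
  increments=[
    {"delta_pos": [-0.2, 0, 0.4], "dr": [0, 0, 0], "fingers": 1},
    {"delta_pos": [-0.4, 0, 0.8], "dr": [0, 0, 0], "fingers": 1},
    {"delta_pos": [-0.5, 0, 1.2], "dr": [0, 0, 0], "fingers": 1},
    {"delta_pos": [-0.6, 0, 1.5], "dr": [0, 0, 0], "fingers": 1},
    {"delta_pos": [-0.6, 0, 1.8], "dr": [0, 0, 0], "fingers": 1},
  ],
)

```text
time: 4.62
tool_pos: [0.5755, -0.0939, 0.1484]
tool_rot: [-3.136, 0.565, 2.786]
contact_force: [-7.5, 5.1, 2.6]
opening: 0.0005
grip_force: 4.8
```

```bash
python3 - <<'E'
from h import *
st()
E
```

```text
t 4.62 machine tcp mm [-14.4  70.  148.4] F [-7.5  5.1  2.6] q [-0.26  0.32  1.98 -0.2   0.29 -1.3 ]
```

Call:
step_arm(
  increments=[
    {"delta_pos": [0, 0, 0.3], "dr": [0, 0, 0], "fingers": 1},
    {"delta_pos": [0, 0, 0.6], "dr": [0, 0, 0], "fingers": 1},
    {"delta_pos": [0, 0, 0.9], "dr": [0, 0, 0], "fingers": 1},
    {"delta_pos": [0, 0, 1], "dr": [0, 0, 0], "fingers": 1},
    {"delta_pos": [0, 0, 1], "dr": [0, 0, 0], "fingers": 1},
  ],
)

```text
time: 5.25
tool_pos: [0.578, -0.0941, 0.1416]
tool_rot: [-3.137, 0.554, 2.781]
contact_force: [-29.6, 12.4, 13.2]
opening: -0.0001
grip_force: 16.8
```

```bash
python3 - <<'E'
from h import *
import cv2
st()
b=viewer.read_camera("side")[120:240,270:420,::-1]
cv2.imwrite("pics/p3.png",cv2.resize(b,(750,600),interpolation=2))
E
```

```text
t 5.25 machine tcp mm [-12.   70.6 141.6] F [-29.6  12.4  13.2] q [-0.26  0.33  1.97 -0.2   0.29 -1.29]
```

View pics/p3.png

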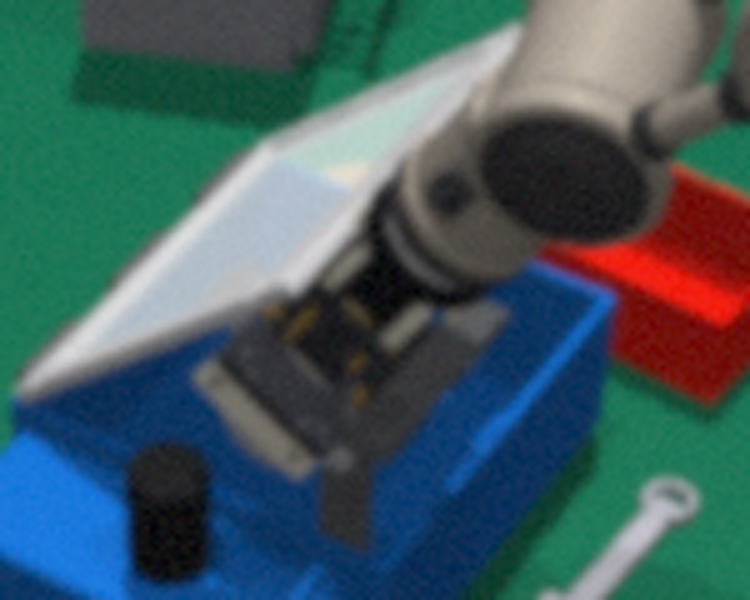

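The hood corner moved to about (285,290), so the stay is broken and the hood has come down onto the gripper's body. I'll retreat level towards the robot.

Call:
step_arm(
  increments=[
    {"delta_pos": [0.9, 0, -0.6], "dr": [0, 0, 0], "fingers": 1},
    {"delta_pos": [2.1, 0, -1.3], "dr": [0, 0, 0], "fingers": 1},
    {"delta_pos": [3.8, 0, -2.4], "dr": [0, 0, 0], "fingers": 1},
    {"delta_pos": [5.5, 0, -3.4], "dr": [0, 0, 0], "fingers": 1},
    {"delta_pos": [7, 0, -4.4], "dr": [0, 0, 0], "fingers": 1},
  ],
)

```text
time: 5.92
tool_pos: [0.5083, -0.0651, 0.1554]
tool_rot: [-3.129, 0.553, 2.785]
contact_force: [0.3, 0.3, 0.1]
opening: 0.0006
grip_force: 0.0
```

```bash
python3 - <<'E'
from h import *
st(); plan([-.2,.03,.40],20); plan([-.2,.0,.40],0)
E
```

```text
t 5.92 machine tcp mm [-87.5  73.4 155.4] F [0.3 0.3 0.1] q [-0.23  0.2   2.13 -0.29  0.28 -1.18]
world [ 0.388 -0.066  0.4  ] delta [-3.26, -4.65, -26.68] dr [-0.7, 11.7, 0.0]
world [ 0.377 -0.094  0.4  ] delta [-3.25, -7.65, -26.65] dr [-0.7, 31.7, -0.1]
```

Call:
step_arm(
  increments=[
    {"delta_pos": [2.5, 0, -2.5], "dr": [0, 0, 0], "fingers": 1},
    {"delta_pos": [5, 0, -6], "dr": [0, 5, 0], "fingers": 1},
    {"delta_pos": [6, 0, -11], "dr": [0, 12, 0], "fingers": 1},
    {"delta_pos": [3, -2, -16], "dr": [-1, 20, 0], "fingers": 1},
    {"delta_pos": [0, -4, -21], "dr": [-1, 28, 0], "fingers": 1},
  ],
)

```text
time: 6.55
tool_pos: [0.3967, -0.0545, 0.3067]
tool_rot: [3.14, 0.102, 2.782]
contact_force: [0.8, -0.9, -0.5]
opening: 0.0004
grip_force: 0.0
```

```bash
python3 - <<'E'
from h import *
import cv2
st(); plan([-.2,0,.38],0); plan([-.05,.0,.36],0)
a=viewer.read_camera("top")[150:340,290:540,::-1]; b=viewer.read_camera("side")[90:280,240:490,::-1]
cv2.imwrite("pics/p4.png",cv2.resize(np.hstack([a,b]),(800,304),interpolation=2))
E
```

```text
t 6.55 machine tcp mm [-195.7   44.2  306.7] F [ 0.8 -0.9 -0.5] q [-0.33 -0.01  1.74 -0.    1.31 -1.54]
world [ 0.377 -0.094  0.38 ] delta [-0.32, -4.41, -7.34] dr [0.1, 5.8, -0.1]
world [ 0.518 -0.147  0.36 ] delta [-15.04, -4.4, -3.83] dr [0.1, 5.8, -0.1]
```

View pics/p4.png

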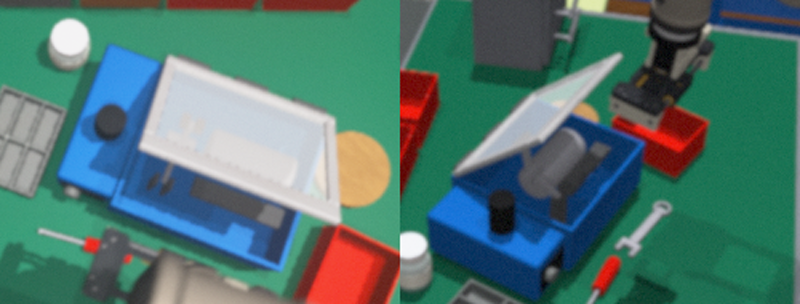

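The hood is lower, with its front corners in the top view at (140,148) and (338,220). The stay is folded under it and nothing else has moved. I'll estimate the slope next.

```bash
cat >> h.py <<'E'
def hood(a,d,y,n): return np.array([.115-d*np.cos(a)+n*np.sin(a),y,.115+d*np.sin(a)+n*np.cos(a)])
E
python3 - <<'E'
from h import *
for a in (.84,.75,.7,.65,.6,.55,.5):
    f=lambda n,y:proj(n,tow(M,hood(a,.235,y,.005))).round(1)
    print(a,f("top",.13),f("top",-.13),f("side",.13),f("side",-.13),hood(a,.22,0,.005).round(3))
print("side obs",(620-400)/1.6+240,54/1.6+90)
E
```

```text
0.84 [381.1 231.8] [508.8 280.6] [321.3 170. ] [372.3 117. ] [-0.028  0.     0.282]
0.75 [377.5 240.2] [503.4 288.5] [326.6 176.8] [377.  123.3] [-0.043  0.     0.269]
0.7 [375.6 244.6] [500.4 292.6] [329.3 180.6] [379.3 126.9] [-0.05   0.     0.261]
0.65 [373.8 248.8] [497.5 296.3] [331.8 184.5] [381.5 130.5] [-0.057  0.     0.252]
0.6 [372.1 252.6] [494.7 299.9] [334.2 188.4] [383.5 134.2] [-0.064  0.     0.243]
0.55 [370.5 256.2] [491.9 303.1] [336.4 192.3] [385.3 137.8] [-0.07   0.     0.234]
0.5 [369.  259.6] [489.2 306. ] [338.3 196.2] [387.  141.5] [-0.076  0.     0.225]
side obs 377.5 123.75
```

Call:
step_arm(
  increments=[
    {"delta_pos": [-1, -1, -3], "dr": [0, 3, 0], "fingers": 1},
    {"delta_pos": [-5, -2, -4], "dr": [0, 5.8, 0], "fingers": 1},
    {"delta_pos": [-10, -4, -3.8], "dr": [0, 5.8, 0], "fingers": 1},
    {"delta_pos": [-14, -4.4, -3], "dr": [0, 5.8, 0], "fingers": 1},
    {"delta_pos": [-16, -4.4, -2], "dr": [0, 5.8, 0], "fingers": 1},
  ],
)

```text
time: 7.28
tool_pos: [0.5306, -0.1523, 0.339]
tool_rot: [3.141, 0.002, 2.78]
contact_force: [-0.2, 0.1, -0.5]
opening: 0.0002
grip_force: 0.0
```

```bash
python3 - <<'E'
from h import *
st()
p0=None
for a in (.74,.7,.6,.5,.4,.3,.2,.1,.0):
    h=hood(a,.215,0,.005); print(a,h.round(3)); plan(h+[.008,0,.0],0)
E
```

```text
t 7.28 machine tcp mm [-36.   -0.5 339. ] F [-0.2  0.1 -0.5] q [-0.42  0.33  1.23  0.    1.58 -1.63]
0.74 [-0.04   0.     0.264]
world [ 0.534 -0.153  0.264] delta [-0.35, 0.05, 7.54] dr [0.0, 0.1, -0.2]
0.7 [-0.046  0.     0.257]
world [ 0.529 -0.151  0.257] delta [0.24, 0.05, 8.17] dr [0.0, 0.1, -0.2]
0.6 [-0.06   0.     0.241]
world [ 0.516 -0.146  0.241] delta [1.58, 0.04, 9.85] dr [0.0, 0.1, -0.2]
0.5 [-0.071  0.     0.222]
world [ 0.505 -0.142  0.222] delta [2.75, 0.04, 11.65] dr [0.0, 0.1, -0.2]
0.4 [-0.081  0.     0.203]
world [ 0.496 -0.139  0.203] delta [3.73, 0.03, 13.56] dr [0.0, 0.1, -0.2]
0.3 [-0.089  0.     0.183]
world [ 0.489 -0.136  0.183] delta [4.52, 0.03, 15.56] dr [0.0, 0.1, -0.2]
0.2 [-0.095  0.     0.163]
world [ 0.483 -0.134  0.163] delta [5.11, 0.02, 17.63] dr [0.0, 0.1, -0.2]
0.1 [-0.098  0.     0.141]
world [ 0.48  -0.133  0.141] delta [5.48, 0.02, 19.75] dr [0.0, 0.1, -0.2]
0.0 [-0.1   0.    0.12]
world [ 0.478 -0.132  0.12 ] delta [5.64, 0.02, 21.89] dr [0.0, 0.1, -0.2]
```

Call:
step_arm(
  increments=[
    {"delta_pos": [-0.3, 0, 2], "dr": [0, 0, 0], "fingers": 1},
    {"delta_pos": [-0.3, 0, 4], "dr": [0, 0, 0], "fingers": 1},
    {"delta_pos": [-0.3, 0, 5.2], "dr": [0, 0, 0], "fingers": 1},
    {"delta_pos": [-0.3, 0, 6], "dr": [0, 0, 0], "fingers": 1},
    {"delta_pos": [-0.3, 0, 6.6], "dr": [0, 0, 0], "fingers": 1},
  ],
)

```text
time: 7.9
tool_pos: [0.5324, -0.1523, 0.2747]
tool_rot: [3.141, 0.003, 2.782]
contact_force: [-0.9, 0.5, 0.0]
opening: 0.0002
grip_force: 0.0
```

Call:
step_arm(
  increments=[
    {"delta_pos": [0, 0, 0.3], "dr": [0, 0, 0], "fingers": 1},
    {"delta_pos": [0.2, 0, 0.6], "dr": [0, 0, 0], "fingers": 1},
    {"delta_pos": [0.4, 0, 0.9], "dr": [0, 0, 0], "fingers": 1},
    {"delta_pos": [0.6, 0, 1.3], "dr": [0, 0, 0], "fingers": 1},
    {"delta_pos": [0.9, 0, 1.7], "dr": [0, 0, 0], "fingers": 1},
  ],
)

```text
time: 8.52
tool_pos: [0.5238, -0.1492, 0.2575]
tool_rot: [3.14, 0.002, 2.781]
contact_force: [-0.5, 0.3, 3.8]
opening: 0.0005
grip_force: 1.3
```

```bash
python3 - <<'E'
from h import *
st()
E
```

```text
t 8.53 machine tcp mm [-4.350e+01  1.000e-01  2.575e+02] F [-0.5  0.3  3.8] q [-0.42  0.35  1.42  0.    1.37 -1.63]
```

Call:
step_arm(
  increments=[
    {"delta_pos": [0.4, 0, 0.6], "dr": [0, 0, 0], "fingers": 1},
    {"delta_pos": [0.8, 0, 1.3], "dr": [0, 0, 0], "fingers": 1},
    {"delta_pos": [1.2, 0, 2], "dr": [0, 0, 0], "fingers": 1},
    {"delta_pos": [1.6, 0, 2.7], "dr": [0, 0, 0], "fingers": 1},
    {"delta_pos": [2, 0, 3.5], "dr": [0, 0, 0], "fingers": 1},
  ],
)

```text
time: 9.15
tool_pos: [0.505, -0.142, 0.222]
tool_rot: [3.14, 0.002, 2.781]
contact_force: [0.0, 0.0, 2.3]
opening: 0.0001
grip_force: 0.9
```

Call:
step_arm(
  increments=[
    {"delta_pos": [0.4, 0, 0.7], "dr": [0, 0, 0], "fingers": 1},
    {"delta_pos": [0.8, 0, 1.4], "dr": [0, 0, 0], "fingers": 1},
    {"delta_pos": [1.1, 0, 2.1], "dr": [0, 0, 0], "fingers": 1},
    {"delta_pos": [1.4, 0, 2.8], "dr": [0, 0, 0], "fingers": 1},
    {"delta_pos": [1.7, 0, 3.5], "dr": [0, 0, 0], "fingers": 1},
  ],
)

```text
time: 9.78
tool_pos: [0.4894, -0.1361, 0.1871]
tool_rot: [3.14, 0.003, 2.782]
contact_force: [0.8, -0.3, 0.7]
opening: 0.0003
grip_force: 0.5
```

```bash
python3 - <<'E'
from h import *
st()
E
```

```text
t 9.78 machine tcp mm [-80.3   0.3 187.1] F [ 0.8 -0.3  0.7] q [-0.42  0.35  1.63  0.    1.16 -1.63]
```

Call:
step_arm(
  increments=[
    {"delta_pos": [0.3, 0, 0.7], "dr": [0, 0, 0], "fingers": 1},
    {"delta_pos": [0.5, 0, 1.4], "dr": [0, 0, 0], "fingers": 1},
    {"delta_pos": [0.7, 0, 2.1], "dr": [0, 0, 0], "fingers": 1},
    {"delta_pos": [0.9, 0, 2.8], "dr": [0, 0, 0], "fingers": 1},
    {"delta_pos": [1.1, 0, 3.5], "dr": [0, 0, 0], "fingers": 1},
  ],
)

```text
time: 10.4
tool_pos: [0.4792, -0.1322, 0.1521]
tool_rot: [3.14, 0.002, 2.782]
contact_force: [0.8, -0.1, 0.7]
opening: 0.0001
grip_force: 0.3
```

Call:
step_arm(
  increments=[
    {"delta_pos": [0.1, 0, 0.6], "dr": [0, 0, 0], "fingers": 1},
    {"delta_pos": [0.2, 0, 1.2], "dr": [0, 0, 0], "fingers": 1},
    {"delta_pos": [0.3, 0, 1.7], "dr": [0, 0, 0], "fingers": 1},
    {"delta_pos": [0.3, 0, 2.2], "dr": [0, 0, 0], "fingers": 1},
    {"delta_pos": [0.3, 0, 2.6], "dr": [0, 0, 0], "fingers": 1},
  ],
)

```text
time: 11.02
tool_pos: [0.4764, -0.1311, 0.1262]
tool_rot: [3.14, 0.002, 2.782]
contact_force: [-1.1, 0.6, 0.3]
opening: 0.0002
grip_force: 0.2
```

```bash
python3 - <<'E'
from h import *
import cv2
st()
a=viewer.read_camera("top")[150:340,290:540,::-1]; b=viewer.read_camera("side")[90:280,240:490,::-1]
cv2.imwrite("pics/p5.png",cv2.resize(np.hstack([a,b]),(800,304),interpolation=2))
E
```

```text
t 11.03 machine tcp mm [-94.2   0.4 126.2] F [-1.1  0.6  0.3] q [-0.42  0.39  1.75  0.    0.99 -1.64]
```

View pics/p5.png

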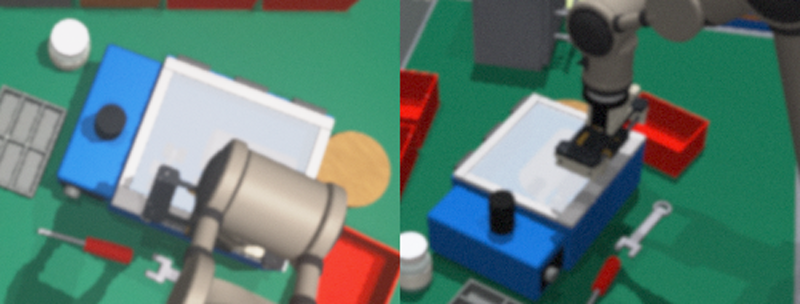

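The hood is nearly level under the fingertips and the bystanders haven't moved. I'll do the last few mm slowly until it seats.

Call:
step_arm(
  increments=[
    {"delta_pos": [0, 0, 0.2], "dr": [0, 0, 0], "fingers": 1},
    {"delta_pos": [0, 0, 0.4], "dr": [0, 0, 0], "fingers": 1},
    {"delta_pos": [0, 0, 0.6], "dr": [0, 0, 0], "fingers": 1},
    {"delta_pos": [0, 0, 0.7], "dr": [0, 0, 0], "fingers": 1},
    {"delta_pos": [0, 0, 0.8], "dr": [0, 0, 0], "fingers": 1},
  ],
)

```text
time: 11.75
tool_pos: [0.4767, -0.1312, 0.12]
tool_rot: [3.141, 0.003, 2.782]
contact_force: [-6.0, 2.3, 21.4]
opening: 0.0007
grip_force: 10.3
```

```bash
python3 - <<'E'
from h import *
st()
E
```

```text
t 11.75 machine tcp mm [-93.9   0.4 120. ] F [-6.   2.3 21.4] q [-0.42  0.4   1.76  0.    0.98 -1.64]
```

Seated: z = 120 mm with a firm reaction. Now I'll lift off straight up.

Call:
step_arm(
  increments=[
    {"delta_pos": [0, 0, -0.8], "dr": [0, 0, 0], "fingers": 1},
    {"delta_pos": [0, 0, -2], "dr": [0, 0, 0], "fingers": 1},
    {"delta_pos": [2, 0, -6], "dr": [0, 0, 0], "fingers": 1},
    {"delta_pos": [5, 0, -11], "dr": [0, 0, 0], "fingers": 1},
    {"delta_pos": [8, 0, -15], "dr": [0, 0, 0], "fingers": 1},
  ],
)

```text
time: 12.38
tool_pos: [0.4008, -0.1028, 0.2706]
tool_rot: [3.141, 0.004, 2.782]
contact_force: [0.5, 0.2, -0.3]
opening: 0.0006
grip_force: 0.0
```

Call:
step_arm(
  increments=[
    {"delta_pos": [2, 3, -2], "dr": [0, 0, 0], "fingers": 1},
    {"delta_pos": [3, 7, -3], "dr": [0, 0, 0], "fingers": 1},
    {"delta_pos": [3, 12, -3], "dr": [0, 0, 0], "fingers": 1},
    {"delta_pos": [3, 17, -3], "dr": [0, 0, 0], "fingers": 1},
    {"delta_pos": [3, 21, -3], "dr": [0, 0, 0], "fingers": 1},
  ],
)

```text
time: 13.0
tool_pos: [0.4475, 0.1059, 0.2992]
tool_rot: [3.14, 0.003, 2.782]
contact_force: [0.3, -0.3, 0.1]
opening: 0.0008
grip_force: 0.0
```

```bash
python3 - <<'E'
from h import *
import cv2
st()
for a in (.0,.05):
    print(a,[((proj("side",tow(M,hood(a,.235,y,.005)))-[240,90])*1.6+[400,0]).round() for y in(.13,-.13)])
a=viewer.read_camera("top")[150:340,290:540,::-1]; b=viewer.read_camera("side")[90:280,240:490,::-1]
cv2.imwrite("pics/p6.png",cv2.resize(np.hstack([a,b]),(800,304),interpolation=2))
E
```

```text
t 13.0 machine tcp mm [-204.3  212.3  299.2] F [ 0.3 -0.3  0.1] q [ 0.07  0.17  1.56  0.    1.41 -1.15]
0.0 [array([571., 228.]), array([645., 139.])]
0.05 [array([572., 223.]), array([645., 134.])]
```

View pics/p6.png

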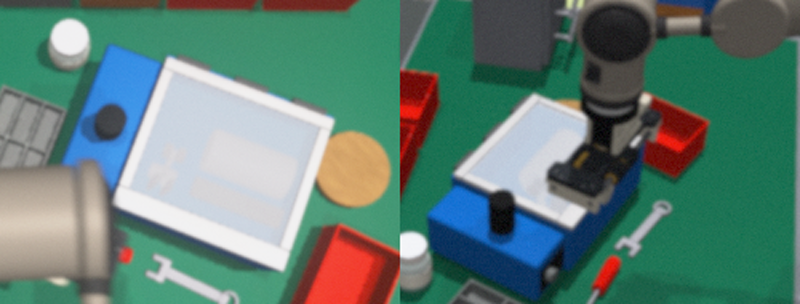

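The hood lies flat on the rim, its front-left corner near (570,228) in the side view as predicted for shut. The other objects are where they were and the arm is clear.

```bash
python3 -c "
from cell import robot
print(robot.hand_in())"
```

```text
the job is handed in; nothing more can be done
None
```

The stay is broken and the hood was lowered over about 3 s until it lay fully shut on the rim; nothing else on the bench moved as far as the pictures show, the arm was clear, and the job is handed in at about 13 s (the hood briefly rested on the gripper at about 35 N as the stay gave way, under the 40 N limit).

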